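# Square up and close a rack of carrier plates

### The arm

A 7-joint arm with a two-finger parallel gripper is mounted at the origin on the work surface. World frame = base frame: x ahead of the robot, y to its left, z up, the work surface at z = 0. Lengths are in mm, angles in rad, forces in N, time in s.
With the tool pointing down it reaches from about 400 to 875 mm from the base axis. Payload 19.3 kg.
Tool frame: the origin (TCP) lies at the very end of the fingers, on their centre line; the grasp point (between the pads) lies 19 mm behind it (grip_point_offset is the z of the grasp point in the tool frame, in mm); z points along the fingers, x is the direction in which the jaws open and shut, and the axes are right-handed (so a half turn about z gives the same grasp; the last joint's range is limited). The gripper opens to 85 mm and grips with 20 to 120 N. Pads are 22 mm wide; open, the fingers measure 114 mm over their backs; the gripper's body (76 mm by 85 mm) begins 54 mm behind the grasp point. The pads swing forward as they close: fully open they stand 13 mm farther back than shut.
Start: joints at [1.222, 0.521, -0.036, 1.599, 0.021, 1.021, -0.113], TCP at [171.973, -600.866, 231.291] pointing down, gripper open.
Joint ranges: [-2.91, 2.91], [-0.3, 2.13], [-1.5, 1.42], [0.17, 2.43], [-1.26, 4.41], [0.16, 1.93], [-2.52, 2.52]. Speed limits (rad/s): [1.89, 1.89, 2.39, 2.39, 3.01, 3.01, 3.01].

### API

Orientations are given as a 3x3 rotation matrix whose columns are the frame's x, y, z axes.
In Python, from workcell import movep, movel, goto_joints, open_gripper, clamp, wait, inverse_kinematics, read_state, camera, PlanningError, finish_job, grip_point_offset gives the robot as it stands. Calls block until the motion is done:
- movep(position, orientation): joint-space move of the TCP to a pose.
- movel(position, frame=None, max_speed=150, guard=None): straight line of the TCP; frame=None keeps the orientation; max_speed is the mean speed in mm/s. With guard (N) it stops when the force on the tool has changed by that much, and returns True; else False.
- goto_joints(angles): joint-space move.
- open_gripper() and clamp(): open the fingers fully, or close them until they stop; the grip force is fixed at half the most.
- wait(seconds).
- inverse_kinematics(position, orientation): joint angles nearest the present ones, or None.
- read_state(): the state.
- camera(name): name is "side" or "top" or "wrist"; returns a dict with "image" (400x640x3 uint8, blue, green, red), "range_z" (400x640 float32, mm along the optical axis (not along the pixel's ray), 0 where there is no reading), "fx", "fy", "cx", "cy" (pixels), "cam_to_world" (4x4, takes a point from camera to world coordinates). Camera axes: x right, y up, looking along -z (the intrinsics and any distortion apply to the point x, -y, -z); pixel columns grow to the right and rows downward; lengths in mm; the calibration is good to about 2 mm. A picture is of the moment at which its call begins.
A pose or a line that the arm cannot do raises PlanningError and nothing moves.
- finish_job(): hands the job in, once; it reports no verdict.
The state is a dict: "time": time; "qpos": joint angles; "qvel": joint speeds; "joint_efforts": joint torques, N m; "eef_pos": TCP position; "tool_rot": TCP orientation; "ft_force": force on the tool from outside, world axes, zero at the start; "torque": the same for the moment, N m; "finger_gap": finger opening in mm.
Only numpy, scipy, OpenCV 4.12 (cv2) and the standard library are available. Lean on these libraries where they do the work, as an engineer would, in place of code of your own. Each camera call takes 0.05 s, during which the arm holds its last target.

### The job

First push the four leaning gold plates upright against the rack's tall blue backstop, then take the fifth plate from the slot of the cork-clad holder and stand it in front of them, facing the same way. Square all five sideways until their edges are flush against the low blue side fence, and slide the black follower up until it holds the row closed and tight against the backstop. Let go of everything, and leave the open housing, the jar and the screwdriver where they are.

Things in the scene. Friction and masses are not known exactly. Their poses are not given: they have to be found in the camera images.
- rack: fixed aluminium rack. Origin at the centre of its underside on the bench; its y axis runs along the row, towards the backstop. Base plate 140 (x) x 250 (y) x 12 mm: plates stand on its top, z = 12 mm. Five upright plates fill y = +60 to +100 mm; when flush with the fence their centres lie at x = -10 mm, z = 42 mm. The +x side is open
- backstop (a point): foot of the inner face of the tall blue backstop across the end of the row; axes as the rack. The face is at rack y = +100 mm, x from -46 to +14 mm; 14 mm thick, its top 62 mm above the bench
- fence (a point): foot of the inner face of the low blue side fence, half-way along it; axes as the rack. The face is at rack x = -40 mm, y from 0 to +100 mm; 6 mm thick (towards -x), its top 42 mm above the bench
- follower (a joint): slide of the black follower along the rack's +y, in m: 0 = fully back, starts at 0 to 0.03, range to 0.19; its front face lies at rack y = -0.095 + value, so it is 0.155 when it closes five upright plates against the backstop. Moves with about 1 N friction and stays where it is left
- follower_face (a point): centre of the front (+y) face of the black follower, 32 mm above the bench, rack x = +4 mm; axes as the rack. A bar 80 mm wide (x), 16 mm thick (its back face is 16 mm towards -y), 13 to 52 mm above the bench, with an orange tab on top, 32 wide (x), 10 thick, up to 72 mm above the bench
- plate1_c (a point): first of four identical gold-coloured carrier plates (60 wide x 8 thick x 60 mm tall, about 80 g) leaning in the rack, the one next to the backstop. Point: its centre. x along its width, y through its thickness, z up its height. At the start its top leans about 17 degrees to the rack's +y on the backstop, its foot out from it; it is 4 to 16 mm too far to the rack's +x
- plate2_c (a point): the same kind of plate as plate1, number 2 of the leaning row, counted from the backstop. Point: its centre; axes as plate1. It leans on the plate before it, 17 to 20 degrees, and is also 4 to 16 mm too far to +x
- plate3_c (a point): the same kind of plate as plate1, number 3 of the leaning row, counted from the backstop. Point: its centre; axes as plate1. It leans on the plate before it, 17 to 20 degrees, and is also 4 to 16 mm too far to +x
- plate4_c (a point): the same kind of plate as plate1, number 4 of the leaning row, counted from the backstop. Point: its centre; axes as plate1. It leans on the plate before it, 17 to 20 degrees, and is also 4 to 16 mm too far to +x
- spare_c (a point): the fifth plate, the same as the others (60 x 8 x 60 mm, 80 g), standing upright in the slot of the cork-clad holder. Point: its centre, 58 mm above the bench. x along its 60 mm width, y through its 8 mm thickness; either face may be turned to the row
- holder: fixed square work holder, 136 x 136 mm, cork sides 46 mm high around a steel block 44 mm high. Origin at the centre of its underside. A slot 11 mm wide and 16 mm deep runs along its x axis through the middle; the fifth plate stands in it with its top 88 mm above the bench
- housing: bystander: open gold-coloured metal housing, 80 x 55 x 20 mm, with two stub connectors, on the bench. Origin: centre of its underside
- jar: bystander: small closed amber jar, 44 mm across, 55 mm high, on the bench. Origin: centre of its underside
- driver: bystander: screwdriver with a blue handle, 160 mm long, lying on the bench along its x axis. Origin: underneath its middle
Mind the look-alikes: they are no part of the job. What is shaped like the part that bears spare_c but green or turquoise is not meant.

How it is judged (in metres and radians):
On the way, in this order (a step that is already met when the one before it is completed fails the run):
1. the four leaning plates stand upright at the backstop (angle between each of plate1_c, plate2_c, plate3_c, plate4_c's own z axis and vertical below 0.06 rad and z of plate1_c in the frame of rack between 0.038 and 0.046 m and y of plate1_c in the frame of rack between 0.064 and 0.1 m and z of plate2_c in the frame of rack between 0.038 and 0.046 m and y of plate2_c in the frame of rack between 0.064 and 0.1 m and z of plate3_c in the frame of rack between 0.038 and 0.046 m and y of plate3_c in the frame of rack between 0.064 and 0.1 m and z of plate4_c in the frame of rack between 0.038 and 0.046 m and y of plate4_c in the frame of rack between 0.064 and 0.1 m), for 0.2 s.
2. the fifth plate stands upright on the rack in front of the row (angle between spare_c's own z axis and vertical below 0.1 rad and z of spare_c in the frame of rack between 0.038 and 0.046 m and x of spare_c in the frame of rack between -0.05 and 0.05 m and y of spare_c in the frame of rack between -0.06 and 0.07 m), for 0.2 s.
At the end, for the whole second after the job is handed in: All five plates stand on the rack base upright within 0.05 rad, the fifth in front, packed against the backstop; each is flush with the side fence within 3.5 mm and square to it within 0.07 rad; the follower is closed against the row (within 3 mm of 0.155); everything at rest (angle between each of plate1_c, plate2_c, plate3_c, plate4_c, spare_c's own z axis and vertical below 0.05 rad and z of plate1_c in the frame of rack between 0.038 and 0.046 m and x of plate1_c in the frame of rack between -0.0135 and -0.0065 m and y of plate1_c in the frame of rack between 0.0675 and 0.0995 m and linear speed of each of plate1, plate2, plate3, plate4, spare below 0.01 m/s and angle between the x axis of each of plate1_c, plate2_c, plate3_c, plate4_c, spare_c and the x axis of rack, either way round below 0.07 rad and z of plate2_c in the frame of rack between 0.038 and 0.046 m and x of plate2_c in the frame of rack between -0.0135 and -0.0065 m and y of plate2_c in the frame of rack between 0.0675 and 0.0995 m and z of plate3_c in the frame of rack between 0.038 and 0.046 m and x of plate3_c in the frame of rack between -0.0135 and -0.0065 m and y of plate3_c in the frame of rack between 0.0675 and 0.0995 m and z of plate4_c in the frame of rack between 0.038 and 0.046 m and x of plate4_c in the frame of rack between -0.0135 and -0.0065 m and y of plate4_c in the frame of rack between 0.0675 and 0.0995 m and z of spare_c in the frame of rack between 0.038 and 0.046 m and x of spare_c in the frame of rack between -0.0135 and -0.0065 m and y of spare_c in the frame of rack between 0.06 and 0.0675 m and value of joint follower above 0.152 m); the robot touches nothing.
It fails at once if the housing was shifted by more than 20 mm (distance of housing from where it was at the start of the episode above 0.02 m).
It fails at once if the jar was shifted by more than 20 mm (distance of jar from where it was at the start of the episode above 0.02 m).
It fails at once if the driver was shifted by more than 20 mm (distance of driver from where it was at the start of the episode above 0.02 m).
It also fails if it takes over 72 s, if anything falls off the work surface, if the arm or the gripper's body presses on something with over 40 N, if the wrist force passes 120 N, or if a joint passes its speed limit or range.

## Working session

There is one attempt and no reset: what is moved stays moved. The work goes in short steps, each a Python script; the robot and the scene stay as the last script left them, time stands still between calls to the robot, and variables do not carry over. Pictures are saved under pics/ and viewed, and the job is handed in when it is done.

```bash
ls; mkdir -p pics
python3 - <<'E'
from workcell import *
import cv2,numpy as np
print(read_state()['time'])
for n in ['side','top','wrist']:
    c=camera(n); cv2.imwrite(f'pics/{n}0.png',c['image']); np.savez(f'{n}0.npz',**c)
    print(n,c['fx'],c['fy'],c['cx'],c['cy'],np.round(c['cam_to_world'],3).tolist(),[k for k in c])
E
```

```text
pics
0.0
side 445.8344450955126 445.8344450955126 321.247833723248 204.16555616417224 [[0.928, 0.182, -0.326, 278.494], [-0.373, 0.412, -0.831, -694.518], [-0.016, 0.893, 0.45, 467.435], [0.0, 0.0, 0.0, 1.0]] ['image', 'range_z', 'fx', 'fy', 'cx', 'cy', 'cam_to_world']
top 479.708818119731 479.708818119731 307.56474459911595 202.97534382702344 [[0.025, 0.991, -0.132, 421.17], [-1.0, 0.023, -0.021, 5.018], [-0.018, 0.132, 0.991, 1219.817], [0.0, 0.0, 0.0, 1.0]] ['image', 'range_z', 'fx', 'fy', 'cx', 'cy', 'cam_to_world']
wrist 319.7206115768446 319.7206115768446 311.62604942835503 202.37475149363934 [[0.275, 0.911, 0.308, 251.925], [-0.962, 0.261, 0.087, -578.402], [-0.001, -0.32, 0.948, 373.855], [0.0, 0.0, 0.0, 1.0]] ['image', 'range_z', 'fx', 'fy', 'cx', 'cy', 'cam_to_world']
```

View pics/side0.png

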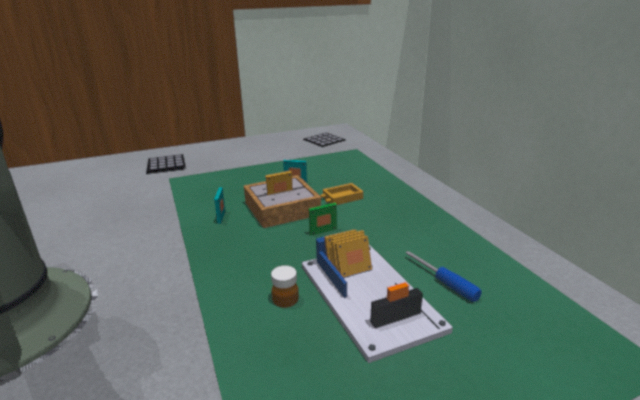

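View pics/top0.png

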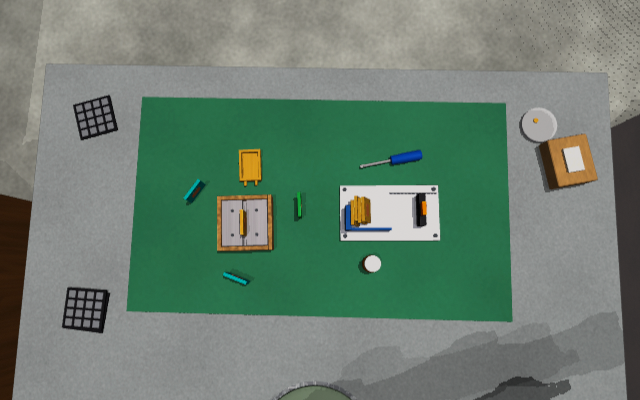

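The top view shows the rack (340–440, 185–241), with the leaning plates near (360,210), the follower's orange tab at (424,208) and the holder at (245,222), where the gold spare stands. The green and turquoise plates are decoys. Next I'll take a closer wrist view and measure.

```bash
cat > h.py <<'E'
import numpy as np,cv2
from workcell import *
def ray(c,uv,z):
    uv=np.atleast_2d(np.asarray(uv,float)); T=c['cam_to_world']
    d=np.c_[(uv[:,0]-c['cx'])/c['fx'],-(uv[:,1]-c['cy'])/c['fy'],-np.ones(len(uv))]@T[:3,:3].T
    o=T[:3,3]; return o+d*((z-o[2])/d[:,2])[:,None]
def rot(a): # tool down, tool x at angle a in world
    x=np.array([np.cos(a),np.sin(a),0]); z=np.array([0,0,-1.]); return np.c_[x,np.cross(z,x),z]
def snap(n,name):
    c=camera(n); cv2.imwrite(f'pics/{name}.png',c['image']); np.savez(f'{name}.npz',**c); return c
def st(t=''):
    s=read_state(); print(t,'t',round(float(s['time']),2),np.round(s['eef_pos'],1),'F',np.round(s['ft_force'],1),'gap',np.round(s['finger_gap'],1)); return s
E
python3 - <<'E'
from h import *
c=np.load('top0.npz'); im=c['image']
hsv=cv2.cvtColor(im,cv2.COLOR_BGR2HSV)
m=((hsv[...,1]<40)&(hsv[...,2]>190)).astype(np.uint8); m[:170]=0;m[250:]=0;m[:,:320]=0;m[:,460:]=0
ys,xs=np.nonzero(m); r=cv2.minAreaRect(np.c_[xs,ys].astype(np.float32)); b=cv2.boxPoints(r)
w=ray(c,b,12); print('rack',np.round(w,1).tolist(),w.mean(0),np.linalg.norm(np.diff(w,axis=0),axis=1))
s=read_state(); R=s['tool_rot'];print(R.round(3)); T=np.load('wrist0.npz')['cam_to_world']
print('cam in tool',(R.T@(T[:3,3]-s['eef_pos'])).round(1),(R.T@T[:3,:3]).round(3).tolist())
for p in ([530,-180,260],[530,190,260],[560,-250,57],[560,190,52],[640,-80,32]):
  for a in (0,np.pi/2,-np.pi/2,np.pi):
    q=inverse_kinematics(p,rot(a)); print(p,round(a,2),None if q is None else np.round(q,2))
E
```

```text
rack [[492.1, -53.1, 12.0], [627.1, -50.9, 12.0], [632.6, -302.0, 12.0], [498.1, -300.6, 12.0]] [ 562.47313354 -176.66172096   12.        ] [134.96496658 251.18246695 134.54057599]
[[ 0.275 -0.961 -0.   ]
 [-0.961 -0.275  0.001]
 [-0.001  0.    -1.   ]]
cam in tool [   0.5  -83.  -143. ] [[1.0, 0.0, 0.001], [0.001, -0.948, -0.32], [0.0, 0.32, -0.948]]
[530, -180, 260] 0 [ 0.62  0.43 -0.54  1.72  0.25  1.06 -0.  ]
[530, -180, 260] 1.57 [ 0.79  0.49 -0.8   1.71  0.38  1.11  1.45]
[530, -180, 260] -1.57 [ 0.37  0.39 -0.2   1.73  0.09  1.02 -1.43]
[530, -180, 260] 3.14 [-0.38  0.53  0.89  1.77 -0.47  1.07 -2.47]
[530, 190, 260] 0 [ 0.3   0.61 -1.11  1.7   0.58  1.21 -0.96]
[530, 190, 260] 1.57 [ 0.37  0.7  -1.28  1.69  0.69  1.29  0.51]
[530, 190, 260] -1.57 [ 0.09  0.48 -0.76  1.71  0.37  1.1  -2.35]
[530, 190, 260] 3.14 [ 0.36  0.69 -1.27  1.69  0.69  1.29  2.09]
[560, -250, 57] 0 [ 0.56  0.74 -0.35  1.74  0.36  0.72  0.02]
[560, -250, 57] 1.57 [ 0.77  0.81 -0.67  1.73  0.66  0.84  1.36]
[560, -250, 57] -1.57 [ 0.36  0.73 -0.06  1.75  0.06  0.67 -1.3 ]
[560, -250, 57] 3.14 [ 0.11  0.76  0.32  1.77 -0.36  0.68 -2.51]
[560, 190, 52] 0 [-0.02  0.78 -0.59  1.79  0.6   0.76 -0.93]
[560, 190, 52] 1.57 [-0.03  0.77 -0.59  1.79  0.6   0.76  0.64]
[560, 190, 52] -1.57 [-0.24  0.72 -0.28  1.8   0.3   0.66 -2.25]
[560, 190, 52] 3.14 [ 0.33  1.11 -1.28  1.77  1.15  1.22  1.84]
[640, -80, 32] 0 [ 0.35  0.85 -0.5   1.65  0.53  0.78 -0.39]
[640, -80, 32] 1.57 [ 0.5   0.92 -0.75  1.64  0.76  0.9   1.02]
[640, -80, 32] -1.57 [ 0.1   0.8  -0.1   1.66  0.11  0.68 -1.63]
[640, -80, 32] 3.14 [-0.36  0.92  0.63  1.69 -0.73  0.78 -2.52]
```

View pics/wrist0.png

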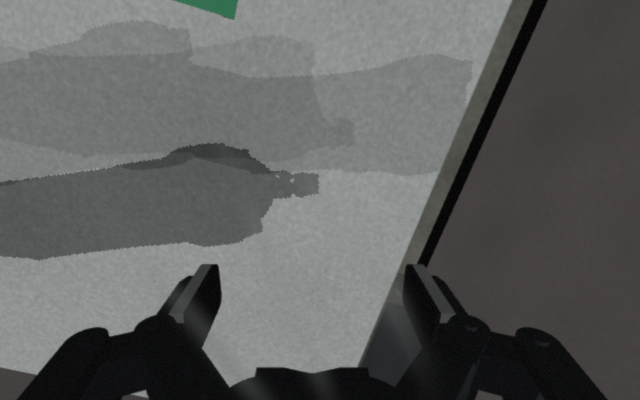

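Run:
```python
from h import *
movep([562,-110,250],rot(0)); st(); snap('wrist','w1')
```

```text
t 2.39 [ 561.8 -111.2  249.9] F [-0.2  0.1 -0.5] gap 85.2
```

View pics/w1.png

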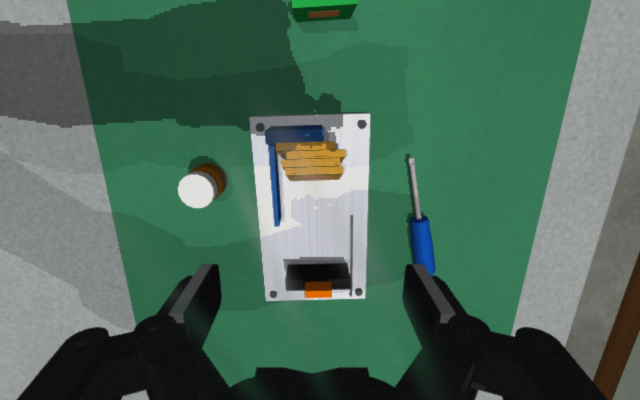

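The wrist view shows the rack with corners near (250,116), (369,113), (364,298) and (266,300). The blue backstop is at (297,135), the fence at (275,185), the four plates at (313,160) and the orange tab at (318,289).

Run:
```python
from h import *
c=np.load('w1.npz'); im=c['image']; hsv=cv2.cvtColor(im,cv2.COLOR_BGR2HSV)
g=((hsv[...,1]<70)&(hsv[...,2]>110)).astype(np.uint8); g[:100]=0;g[310:]=0;g[:,:235]=0;g[:,385:]=0
ys,xs=np.nonzero(g); w=ray(c,np.c_[xs,ys],12)[:,:2].astype(np.float32)
r=cv2.minAreaRect(w); print('rack',r, cv2.boxPoints(r).round(1).tolist())
def blob(m,z,nm):
    n,l,s,cc=cv2.connectedComponentsWithStats(m.astype(np.uint8))
    k=1+np.argmax(s[1:,4]); ys,xs=np.nonzero(l==k); w=ray(c,np.c_[xs,ys],z)[:,:2].astype(np.float32)
    print(nm,s[k],cv2.minAreaRect(w)); 
R=np.zeros(im.shape[:2],bool); R[100:320,235:385]=1
blob(R&(hsv[...,0]<14)&(hsv[...,1]>200)&(hsv[...,2]>200),72,'tab')
blob(R&(hsv[...,0]>105)&(hsv[...,0]<125)&(hsv[...,1]>150),42,'fence+')
b=R&(hsv[...,2]<60); blob(b&(np.arange(400)[:,None]>240),52,'foll')
cv2.imwrite('pics/w1z.png',cv2.resize(im[100:310,235:385],None,fx=3.8,fy=2.8*1,interpolation=cv2.INTER_CUBIC))
```

```text
rack ((563.2285766601562, -176.21246337890625), (141.80763244628906, 250.99789428710938), 1.7227896451950073) [[488.6000061035156, -52.900001525878906], [496.1000061035156, -303.79998779296875], [637.9000244140625, -299.5], [630.2999877929688, -48.599998474121094]]
tab [329 296   2   1   2] ((583.1549072265625, -253.47210693359375), (1.1745010614395142, 0.0), 179.908447265625)
fence+ [270 146  10  80 418] ((520.4716186523438, -128.988525390625), (6.760315418243408, 93.45679473876953), 2.1742193698883057)
foll [ 287  263   64   27 1377] ((570.5494995117188, -238.9977264404297), (77.22467803955078, 35.597530364990234), 1.320127010345459)
```

View pics/w1z.png

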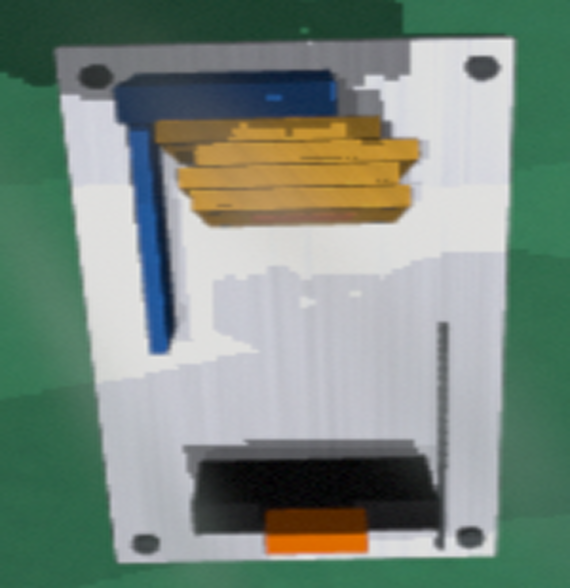

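Run:
```python
from h import *
c=np.load('w1.npz'); im=c['image']; hsv=cv2.cvtColor(im,cv2.COLOR_BGR2HSV)
print(hsv[278:300,318].tolist())
R=np.zeros(im.shape[:2],bool); R[270:310,280:350]=1
m=R&(hsv[...,0]<17)&(hsv[...,1]>150)&(hsv[...,2]>120)
ys,xs=np.nonzero(m); print(xs.min(),xs.max(),ys.min(),ys.max(),m.sum())
u=(xs.min()+xs.max())/2
th=0.028; Rk=np.array([[np.cos(th),-np.sin(th)],[np.sin(th),np.cos(th)]]); o=np.array([563,-176.4])
f=lambda p:(p[:,:2]-o)@Rk
print('tab back top edge',f(ray(c,[[u,ys.max()+1]],72)),'front low',f(ray(c,[[u,ys.min()]],52)), 'sides',f(ray(c,[[xs.min(),295],[xs.max()+1,295]],72)))
# follower bar top-face front edge (z=52) & bottom z=13, columns 
col=hsv[240:300,300,2]; print(col.tolist())
for v,z in ((263,13),(264,13),(280,52),(281,52)): print(v,z,f(ray(c,[[310,v]],z)))
```

```text
[[150, 109, 7], [60, 51, 5], [10, 51, 15], [9, 185, 40], [14, 249, 81], [14, 255, 84], [13, 255, 83], [14, 252, 83], [14, 255, 84], [14, 252, 86], [14, 255, 86], [14, 255, 87], [14, 255, 125], [14, 255, 202], [15, 255, 220], [14, 255, 220], [14, 255, 220], [14, 255, 220], [15, 254, 220], [9, 134, 221], [175, 7, 213], [80, 16, 188]]
305 331 290 297 185
tab back top edge [[  4.42024903 -79.96182878]] front low [[  4.7086921  -82.47500148]] sides [[-10.72709725 -75.38170133]
 [ 20.93839753 -76.31965199]]
[205, 205, 204, 203, 204, 203, 204, 204, 204, 203, 203, 203, 203, 202, 203, 201, 188, 130, 131, 112, 95, 93, 92, 84, 38, 15, 5, 9, 4, 12, 15, 5, 12, 14, 13, 13, 13, 17, 15, 20, 27, 26, 29, 32, 28, 32, 30, 33, 33, 48, 111, 189, 197, 195, 197, 196, 197, 196, 194, 182]
263 13 [[ -4.93585631 -66.38807965]]
264 13 [[ -4.98454003 -67.89825313]]
280 52 [[ -4.7423058 -67.9492298]]
281 52 [[ -4.78771173 -69.35772591]]
```

```bash
cat >> h.py <<'E'
th=0.028; Rk=np.array([[np.cos(th),-np.sin(th)],[np.sin(th),np.cos(th)]]); o=np.array([563.,-176.4])
def W(x,y,z): p=Rk@np.array([x,y])+o; return [float(p[0]),float(p[1]),float(z)]
def toR(p): return (np.asarray(p)[:2]-o)@Rk
E
python3 - <<'E'
from h import *
movep(W(4.6,-79.5,150),rot(th)); 
print(movel(W(4.6,-79.5,57),max_speed=80,guard=15)); st()
clamp(); s=st('clamped'); 
print(movel(W(4.6,15,57),max_speed=60,guard=25)); st('moved')
snap('wrist','w2');snap('side','s2')
E
```

```text
False
 t 4.49 [ 570.1 -255.8   57.5] F [ 1.3 -0.1 -0.2] gap 85.7
clamped t 5.06 [ 569.2 -256.    57.5] F [-7.7  0.9 13. ] gap 30.4
False
moved t 6.78 [ 566.5 -161.4   57.4] F [-7.4  1.2 13.1] gap 30.0
```

View pics/w2.png

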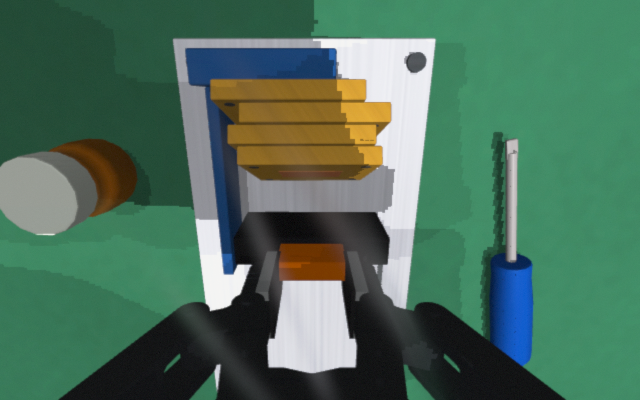

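View pics/s2.png

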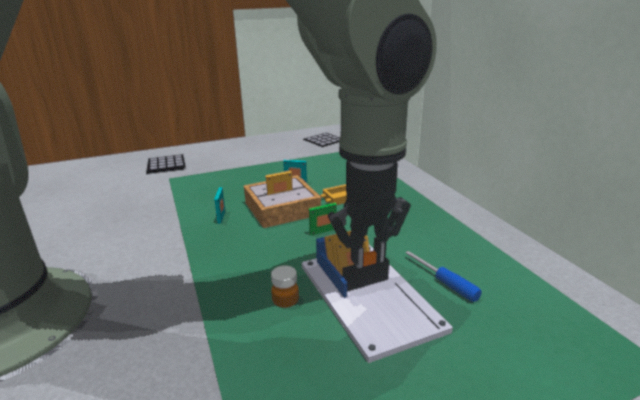

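The tab is gripped and the follower slides. The plates are still leaning, with the bar about 20 mm short of them. I'll push on slowly under guard.

Run:
```python
from h import *
print(movel(W(4.6,59,57),max_speed=25,guard=14)); s=st('pushed'); print(toR(s['eef_pos']))
wait(0.3); snap('wrist','w3'); st()
```

```text
True
pushed t 8.42 [ 565.3 -121.2   57.5] F [-1.  -0.2  7.4] gap 30.1
[ 3.85816968 55.09185788]
 t 8.77 [ 565.3 -121.2   57.5] F [-1.5 -1.2  8. ] gap 30.1
```

View pics/w3.png

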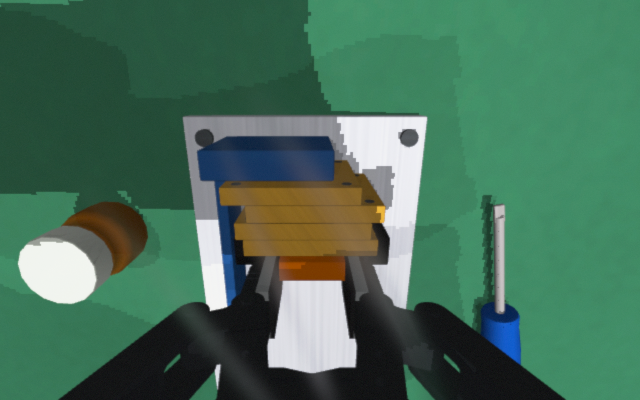

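Run:
```python
from h import *
c=np.load('w3.npz')
cv2.imwrite('pics/w3z.png',cv2.resize(c['image'][110:290,180:430],None,fx=3,fy=3,interpolation=cv2.INTER_CUBIC))
for v in (165,183,186,204,207,222,238,254): print(v,toR(ray(c,[[300,v]],72)[0]).round(1))
```

```text
165 [  0.2 109.8]
183 [1.000e-01 1.022e+02]
186 [1.000e-01 1.009e+02]
204 [-0.  92.9]
207 [-0.  91.6]
222 [-0.1 84.7]
238 [-0.2 77.1]
254 [-0.3 69.2]
```

View pics/w3z.png

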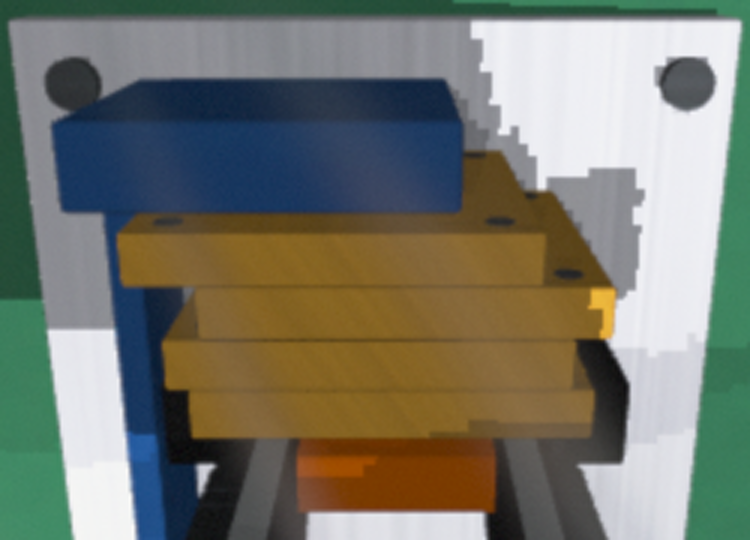

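The four plates are upright and packed: their top edges step in 8 mm from y≈69 to 101, and the lateral offsets are still there. Next I'll retract the follower, check the row, then look at the holder.

Run:
```python
from h import *
p=read_state()['eef_pos']; x,y=toR(p)
movel(W(x,y-15,57.4),max_speed=25); movel(W(x,-100,57.4),max_speed=80); st('retr')
open_gripper(); movel(W(x,-100,130),max_speed=120); st()
snap('wrist','w4')
movep([540,240,250],rot(0)); st(); snap('wrist','w5')
```

```text
retr t 11.43 [ 569.6 -276.9   57.6] F [-0.6 -0.7  5.7] gap 30.1
 t 12.77 [ 569.3 -276.2  129.4] F [-0.7  0.3 -0.6] gap 85.3
 t 14.73 [540.5 238.8 249.6] F [ 0.1 -0.  -1.2] gap 85.5
```

View pics/w4.png

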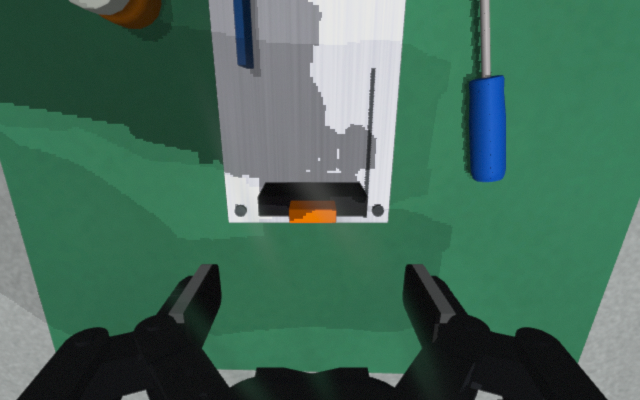

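View pics/w5.png

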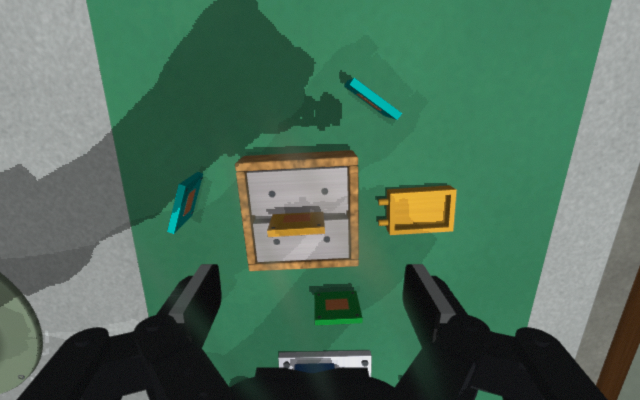

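Run:
```python
from h import *
c=np.load('w5.npz'); im=c['image']; hsv=cv2.cvtColor(im,cv2.COLOR_BGR2HSV)
R=np.zeros(im.shape[:2],bool); R[195:250,255:345]=1
m=R&(hsv[...,0]>10)&(hsv[...,0]<30)&(hsv[...,1]>130)&(hsv[...,2]>80)
n,l,s,cc=cv2.connectedComponentsWithStats(m.astype(np.uint8)); k=1+np.argmax(s[1:,4]); print(s[k])
print(hsv[205:245,297].tolist())
cv2.imwrite('pics/w5z.png',cv2.resize(im[140:280,230:370],None,fx=4,fy=4,interpolation=cv2.INTER_CUBIC))
# holder: cork outer rect at z=46
H=np.zeros(im.shape[:2],bool); H[140:280,230:370]=1
b=(H&~((hsv[...,0]>60)&(hsv[...,0]<95)&(hsv[...,1]>70))).astype(np.uint8)
n,l,s,cc=cv2.connectedComponentsWithStats(b); k=1+np.argmax(s[1:,4]); print(s[k])
g=(H&(hsv[...,1]<60)&(hsv[...,2]>90)).astype(np.uint8); ys,xs=np.nonzero(g)
w=ray(c,np.c_[xs,ys],44)[:,:2].astype(np.float32); print('steel',cv2.minAreaRect(w))
```

```text
[267 213  58  24 763]
[[0, 5, 153], [165, 7, 140], [158, 12, 85], [0, 7, 75], [0, 10, 76], [10, 10, 75], [0, 7, 75], [15, 34, 76], [18, 148, 76], [16, 183, 78], [11, 164, 81], [11, 162, 82], [11, 169, 83], [12, 179, 81], [11, 161, 84], [10, 165, 85], [13, 178, 83], [19, 187, 79], [20, 193, 78], [20, 190, 78], [19, 183, 78], [20, 189, 77], [19, 180, 82], [19, 190, 117], [20, 195, 187], [20, 195, 188], [20, 193, 184], [20, 193, 182], [20, 190, 181], [19, 165, 179], [18, 85, 171], [3, 14, 168], [0, 8, 169], [8, 6, 168], [0, 6, 167], [0, 7, 171], [174, 7, 173], [0, 4, 174], [0, 4, 173], [174, 7, 178]]
[  235   150   125   122 13738]
steel ((527.2177124023438, 186.11427307128906), (113.9714126586914, 114.53888702392578), 2.979302406311035)
```

View pics/w5z.png

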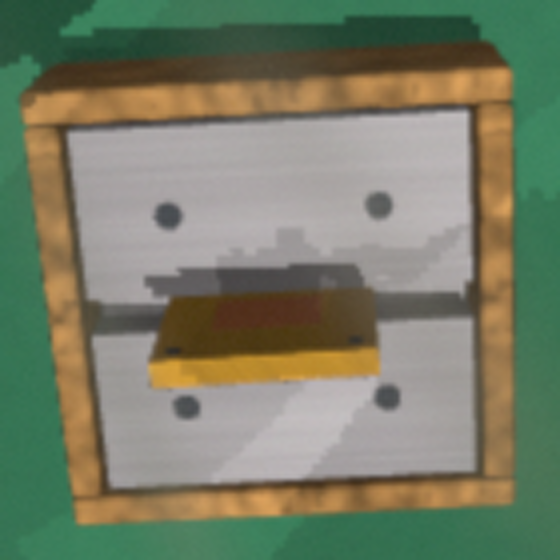

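Run:
```python
from h import *
c=np.load('w5.npz'); im=c['image']; hsv=cv2.cvtColor(im,cv2.COLOR_BGR2HSV)
R=np.zeros(im.shape[:2],bool); R[205:250,260:335]=1
m=R&(hsv[...,0]>10)&(hsv[...,0]<30)&(hsv[...,1]>110)&(hsv[...,2]>140)
ys,xs=np.nonzero(m); w=ray(c,np.c_[xs,ys]+0.5*0,88)[:,:2].astype(np.float32); print('spare top',cv2.minAreaRect(w),w.mean(0))
f=cv2.fitLine(w,cv2.DIST_L2,0,.01,.01).ravel(); print(f, np.arctan(f[1]/f[0]))
t=ray(c,[[360.5/4+230+14.75*0,0]],0)
# slot ends
print('slot',ray(c,[[230+92/4,140+318/4],[230+470/4,140+303/4]],44).round(1))
c=np.load('top0.npz'); im=c['image']; hsv=cv2.cvtColor(im,cv2.COLOR_BGR2HSV)
R=np.zeros(im.shape[:2],bool); R[200:245,230:260]=1
m=R&(hsv[...,0]>10)&(hsv[...,0]<30)&(hsv[...,1]>150)&(hsv[...,2]>140)
ys,xs=np.nonzero(m); w=ray(c,np.c_[xs,ys],88)[:,:2].astype(np.float32); print('top',cv2.minAreaRect(w),w.mean(0))
```

```text
spare top ((524.53857421875, 185.90426635742188), (59.34016418457031, 7.4823737144470215), 3.487311601638794) [524.4118  185.99976]
[9.9790871e-01 6.4638682e-02 5.2441168e+02 1.8599974e+02] 0.06468378
slot [[472.4 182.1  44. ]
 [583.  186.7  44. ]]
top ((523.5355834960938, 185.9771270751953), (59.586692810058594, 4.775599479675293), 2.4793810844421387) [523.119   185.88786]
```

Spare centre is at about (524,186) with yaw ≈0.052. I'll grasp it across its thickness.

Run:
```python
from h import *
a=np.pi/2+0.052
movep([524.2,186,170],rot(a))
print(movel([524.2,186,56],max_speed=100,guard=12)); st()
clamp(); st('cl'); print(movel([524.2,186,150],max_speed=100)); st('up')
P=W(-5,0,150); b=np.pi/2+th
movep(P,rot(b)); st('over rack'); snap('wrist','w6'); snap('side','s6')
```

```text
False
 t 17.41 [524.5 186.1  56.6] F [0.3 0.4 0.8] gap 85.4
cl t 18.1 [524.2 186.   56.1] F [-1.8 -0.   3.2] gap 6.8
False
up t 19.19 [524.  185.8 149.4] F [ 0.2  0.7 -1.3] gap 6.7
over rack t 20.56 [ 558.4 -174.9  150.1] F [-0.1  0.4 -1.3] gap 7.3
```

View pics/w6.png

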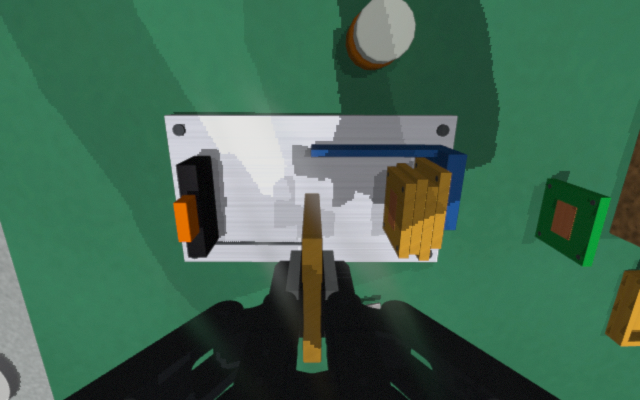

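View pics/s6.png

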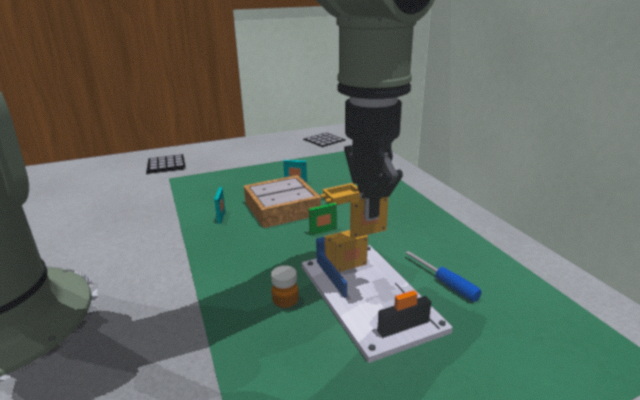

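The spare is held, and the four plates still stand upright in the rack (385–447, 165–258). Lowering it now.

Run:
```python
from h import *
print(movel(W(-5,0,48),max_speed=100,guard=15)); st()
print(movel(W(-5,0,37.5),max_speed=12,guard=4)); st('down')
open_gripper(); wait(0.3); st('open')
p=read_state()['eef_pos']
print(movel([p[0],p[1],140],max_speed=100)); st()
snap('wrist','w7')
```

```text
False
 t 21.82 [ 558.4 -176.6   48.6] F [ 0.3  0.3 -0.8] gap 7.3
True
down t 22.48 [ 557.9 -176.6   40.1] F [-1.6 -0.3  7.5] gap 7.3
open t 23.51 [ 557.5 -176.5   39.7] F [ 0.3 -1.  -0.2] gap 85.5
False
 t 24.66 [ 557.2 -176.5  139.4] F [-0.1  0.2 -0.3] gap 85.4
```

View pics/w7.png

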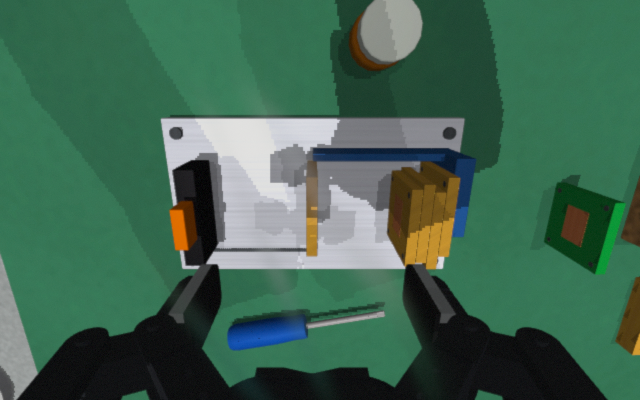

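The spare stands upright at (312,210), clear of the fence. I'll re-grip the tab and close the follower.

Run:
```python
from h import *
movep([569.6,-276.5,130],rot(th)); 
print(movel([569.6,-276.5,57.4],max_speed=90,guard=12)); st()
clamp(); st('cl'); x,y=toR(read_state()['eef_pos']); print(x,y)
print(movel(W(x,-25,57.4),max_speed=60,guard=20))
print(movel(W(x,51,57.4),max_speed=22,guard=14)); s=st('pushed'); print(toR(s['eef_pos']))
snap('wrist','w8')
```

```text
False
 t 26.81 [ 570.  -276.6   57.9] F [ 0.6 -0.1  0. ] gap 85.5
cl t 27.36 [ 569.7 -276.6   57.9] F [-2.8 -0.2  7. ] gap 30.0
3.8457812151347306 -100.36174876451442
False
True
pushed t 31.86 [ 565.5 -129.    57.9] F [-1.  -1.   6.9] gap 29.9
[ 3.81483465 47.33049874]
```

View pics/w8.png

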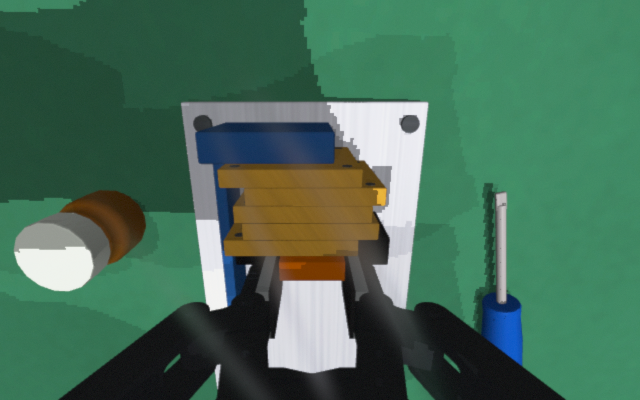

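The row is closed. The follower travelled 7.8 mm less than with four plates, so one plate thickness. I'll release it and square the plates sideways with closed fingers from the +x side.

Run:
```python
from h import *
open_gripper(); p=read_state()['eef_pos']; movel([p[0],p[1],135],max_speed=120)
clamp(); b=np.pi/2+th
movep(W(64,86,135),rot(b)); movel(W(64,86,34),max_speed=110,guard=12); st('low')
print(movel(W(20,86,34),max_speed=18,guard=10)); s=st('push1'); print(toR(s['eef_pos']))
x,_=toR(s['eef_pos'])
movel(W(x+12,86,34),max_speed=60); movel(W(x+12,78,34),max_speed=60)
print(movel(W(20,78,34),max_speed=18,guard=10)); s=st('push2'); print(toR(s['eef_pos']))
movel(W(64,78,34),max_speed=90); movel(W(64,78,150),max_speed=150)
snap('wrist','w9'); st()
```

```text
low t 36.36 [625.  -88.6  34.7] F [-0.2 -0.8  0.2] gap 0.2
True
push1 t 38.05 [591.5 -89.6  34.3] F [ 3.8 -0.2  2.6] gap -0.2
[30.9180177  85.98202991]
True
push2 t 39.46 [591.7 -97.5  34.3] F [3.8 0.8 2.3] gap -0.2
[30.89192801 78.10035183]
 t 40.96 [624.3 -96.7 149. ] F [-0.   0.   0.4] gap -0.1
```

View pics/w9.png

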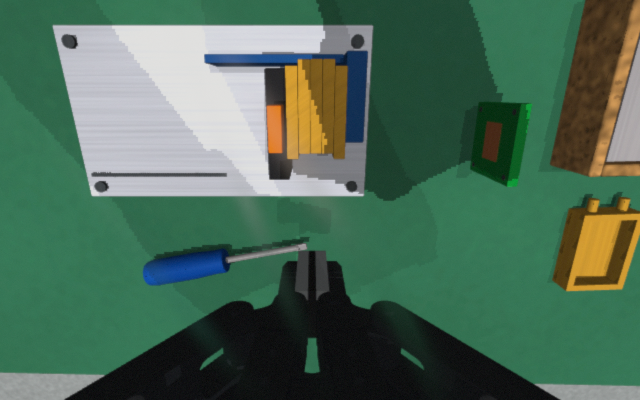

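Run:
```python
from h import *
c=np.load('w9.npz'); im=c['image']
cv2.imwrite('pics/w9z.png',cv2.resize(im[20:200,195:375],None,fx=3.3,fy=3.3,interpolation=cv2.INTER_CUBIC))
hsv=cv2.cvtColor(im,cv2.COLOR_BGR2HSV)
g=(hsv[...,0]>12)&(hsv[...,0]<30)&(hsv[...,1]>140)
for u in range(284,350,3):
    v=np.nonzero(g[40:180,u])[0]+40
    if len(v): print(u,v.min(),v.max(),toR(ray(c,[[u,v.min()]],72)[0]).round(1),toR(ray(c,[[u,v.max()+1]],72)[0]).round(1))
```

```text
287 66 156 [-34.8  62. ] [23.4 60.6]
290 65 158 [-35.4  63.9] [24.8 62.6]
293 66 158 [-34.8  65.8] [24.8 64.7]
296 65 158 [-35.4  67.7] [24.8 66.8]
299 60 152 [-38.3  69.7] [20.6 68.9]
302 60 152 [-38.3  71.6] [20.6 71. ]
305 60 153 [-38.3  73.5] [21.3 73. ]
308 60 152 [-38.3  75.4] [20.6 75.1]
311 60 152 [-38.3  77.3] [20.6 77.2]
314 59 152 [-38.9  79.2] [20.6 79.3]
317 59 152 [-38.9  81.1] [20.6 81.3]
320 59 152 [-38.9  82.9] [20.6 83.4]
323 60 152 [-38.3  84.8] [20.6 85.5]
326 59 152 [-38.9  86.7] [20.6 87.6]
329 59 152 [-38.9  88.6] [20.6 89.6]
332 59 153 [-38.9  90.5] [21.3 91.7]
335 66 157 [-34.8  92.5] [24.1 93.8]
338 66 157 [-34.8  94.4] [24.1 95.9]
341 66 157 [-34.8  96.3] [24.1 98. ]
344 66 153 [-34.8  98.2] [ 21.3 100. ]
```

View pics/w9z.png

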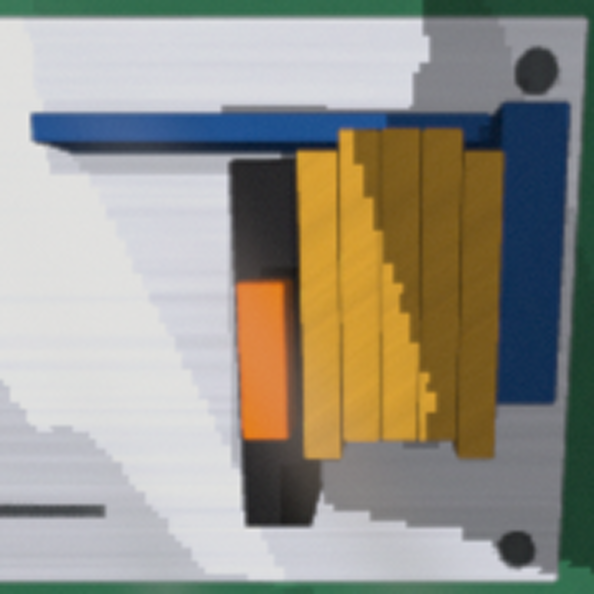

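Plates 2–4 are flush at x≈20.6, but plate 1 and the spare still stand about 4 mm proud. The closed fingertips are narrower than I assumed, so I'll push those two individually.

Run:
```python
from h import *
movel(W(52,96,150),max_speed=150); movel(W(52,96,34),max_speed=110,guard=12)
print(movel(W(24,96,34),max_speed=15,guard=10)); s=st('push1'); print(toR(s['eef_pos']))
movel(W(52,96,34),max_speed=80); movel(W(52,68.5,34),max_speed=80)
print(movel(W(24,68.5,34),max_speed=15,guard=10)); s=st('push2'); print(toR(s['eef_pos']))
movel(W(60,68.5,34),max_speed=90); movel(W(64,78,150),max_speed=150)
snap('wrist','w10'); st()
c=np.load('w10.npz'); im=c['image']
cv2.imwrite('pics/w10z.png',cv2.resize(im[20:200,195:375],None,fx=3.3,fy=3.3,interpolation=cv2.INTER_CUBIC))
hsv=cv2.cvtColor(im,cv2.COLOR_BGR2HSV)
g=(hsv[...,0]>12)&(hsv[...,0]<30)&(hsv[...,1]>140)
for u in range(284,350,4):
    v=np.nonzero(g[40:180,u])[0]+40
    if len(v): print(u,v.min(),v.max(),toR(ray(c,[[u,v.min()]],72)[0]).round(1),toR(ray(c,[[u,v.max()+1]],72)[0]).round(1))
```

```text
True
push1 t 43.79 [591.2 -79.6  34.3] F [ 2.6 -0.3  2.3] gap -0.2
[30.87552394 96.00042728]
True
push2 t 45.25 [ 611.8 -106.2   34.1] F [ 4.7 -0.1 -0.7] gap -0.5
[50.75628519 68.82138917]
 t 46.48 [624.3 -96.8 148.9] F [0.1 0.1 0.3] gap 0.1
284 70 87 [-32.3  60. ] [-21.5  59.7]
288 65 158 [-35.2  62.7] [24.9 61.2]
292 65 157 [-35.2  65.2] [24.2 64. ]
296 65 157 [-35.2  67.7] [24.2 66.8]
300 59 152 [-38.7  70.3] [20.7 69.6]
304 59 152 [-38.7  72.8] [20.7 72.3]
308 59 152 [-38.7  75.3] [20.7 75.1]
312 59 152 [-38.7  77.9] [20.7 77.9]
316 59 152 [-38.7  80.4] [20.7 80.6]
320 59 152 [-38.7  82.9] [20.8 83.4]
324 59 152 [-38.7  85.4] [20.8 86.1]
328 59 152 [-38.7  87.9] [20.8 88.9]
332 59 152 [-38.7  90.5] [20.8 91.7]
336 59 152 [-38.7  93. ] [20.8 94.4]
340 59 152 [-38.7  95.5] [20.8 97.2]
344 59 151 [-38.7  98. ] [20.1 99.9]
```

View pics/w10z.png

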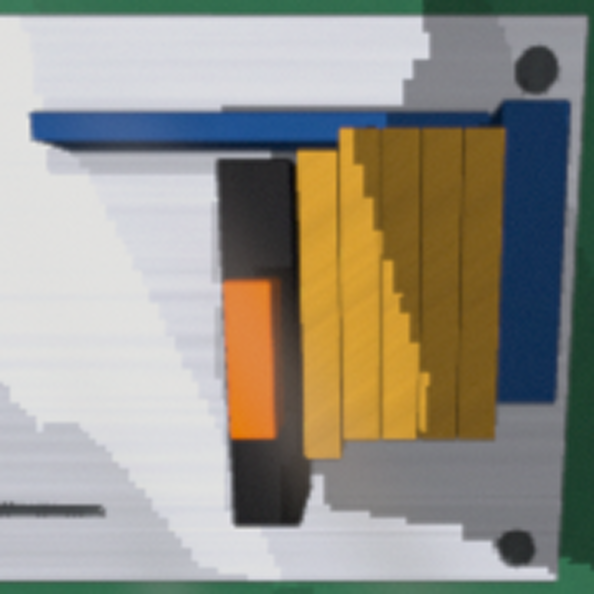

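Plate 1 is now flush. The second push met the end of the follower and nudged it back about 4 mm. The finger profile must be chamfered, so it is wider behind its contact face. The spare is still standing and is still 4 mm proud. I'll nudge the follower further back with the finger, square the spare, then close the follower from behind.

Run:
```python
from h import *
movel(W(40,86,150),max_speed=150); print(movel(W(40,86,34),max_speed=110,guard=12))
print('back',movel(W(40,62,34),max_speed=40,guard=25)); st()
movel(W(40,65.5,34),max_speed=40)
print(movel(W(24,65.5,34),max_speed=12,guard=9)); s=st('push'); print(toR(s['eef_pos']))
movel(W(42,65.5,34),max_speed=60); movel(W(42,68,130),max_speed=150)
snap('wrist','w11'); st()
c=np.load('w11.npz'); im=c['image']
cv2.imwrite('pics/w11z.png',im)
hsv=cv2.cvtColor(im,cv2.COLOR_BGR2HSV)
g=(hsv[...,0]>12)&(hsv[...,0]<30)&(hsv[...,1]>140)
for u in range(240,400,5):
    v=np.nonzero(g[20:220,u])[0]+20
    if len(v)>20: print(u,v.min(),v.max(),toR(ray(c,[[u,v.min()]],72)[0]).round(1),toR(ray(c,[[u,v.max()+1]],72)[0]).round(1))
```

```text
False
back False
 t 48.76 [ 601.1 -113.3   33.9] F [-0.3  0.   0.7] gap 0.3
True
push t 49.85 [ 592.1 -110.1   34.2] F [ 3.2 -0.1  1.4] gap -0.2
[30.92953006 65.47169135]
 t 51.03 [ 602.5 -107.4  129. ] F [ 0.2 -0.2 -1. ] gap 0.0
260 143 177 [-10.9  35.5] [11.5 34.4]
265 143 191 [-10.9  38.6] [20.9 37.1]
270 144 191 [-10.3  41.7] [20.9 40.4]
305 96 176 [-38.6  63.7] [10.8 63.3]
310 96 176 [-38.6  66.6] [10.8 66.5]
315 95 171 [-39.2  69.6] [ 7.6 69.7]
320 95 177 [-39.2  72.6] [11.5 73. ]
325 95 178 [-39.2  75.5] [12.2 76.2]
330 95 189 [-39.1  78.5] [19.6 79.6]
335 95 190 [-39.1  81.5] [20.2 82.8]
340 96 190 [-38.6  84.4] [20.3 86.1]
345 96 190 [-38.6  87.4] [20.3 89.4]
350 95 190 [-39.1  90.4] [20.3 92.6]
355 95 190 [-39.1  93.3] [20.3 95.9]
360 95 190 [-39.1  96.3] [20.3 99.2]
365 96 121 [-38.6  99.3] [-23.6 100.1]
```

View pics/w11.png

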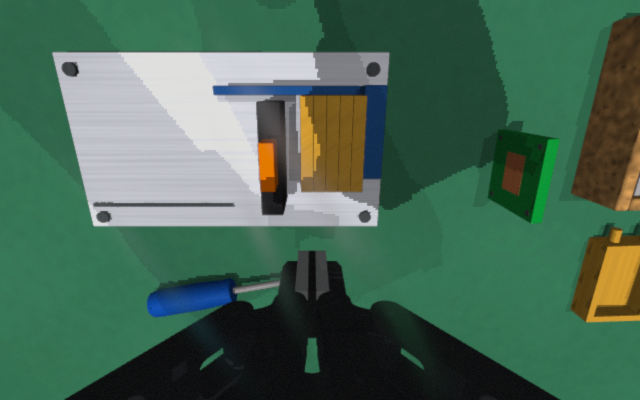

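All five plates are flush (−39 / +20.3). The follower face is about 12 mm back, so I'll close it from behind.

Run:
```python
from h import *
movel(W(4,4,130),max_speed=150); print(movel(W(4,4,34),max_speed=110,guard=12)); st('low')
print(movel(W(4,38,34),max_speed=20,guard=12)); s=st('closed'); print(toR(s['eef_pos']))
movel(W(4,8,34),max_speed=70); movel(W(4,-5,150),max_speed=150); movel(W(50,70,150),max_speed=150)
snap('wrist','w12'); snap('side','s12');snap('top','t12'); st()
c=np.load('w12.npz'); im=c['image']
hsv=cv2.cvtColor(im,cv2.COLOR_BGR2HSV)
g=(hsv[...,0]>12)&(hsv[...,0]<30)&(hsv[...,1]>140)
for u in range(240,400,5):
    v=np.nonzero(g[20:220,u])[0]+20
    if len(v)>20: print(u,toR(ray(c,[[u,v.min()]],72)[0]).round(1),toR(ray(c,[[u,v.max()+1]],72)[0]).round(1))
cv2.imwrite('pics/w12z.png',cv2.resize(im[40:220,210:410],None,fx=3.3,fy=3.3,interpolation=cv2.INTER_CUBIC))
```

```text
False
low t 52.71 [ 567.3 -172.3   34.6] F [-0.1  1.2 -0.1] gap -0.5
True
closed t 53.98 [ 566.  -145.2   33.8] F [ 0.2 -2.1  2. ] gap 0.1
[ 3.83321132 31.0576368 ]
 t 56.27 [ 610.7 -106.3  149.9] F [-1.   0.2 -0.5] gap -0.0
300 [-38.5  61.5] [16.7 60.8]
305 [-38.5  64.8] [18.9 64.3]
310 [-38.5  68. ] [16.7 67.9]
315 [-38.5  71.2] [17.5 71.4]
320 [-38.5  74.5] [20.3 74.9]
325 [-38.5  77.7] [20.3 78.4]
330 [-38.5  80.9] [20.3 81.9]
335 [-38.5  84.1] [20.3 85.5]
340 [-38.5  87.4] [20.3 89. ]
345 [-38.5  90.6] [20.3 92.5]
350 [-38.5  93.8] [20.4 96. ]
355 [-39.1  97. ] [20.4 99.6]
```

View pics/w12z.png

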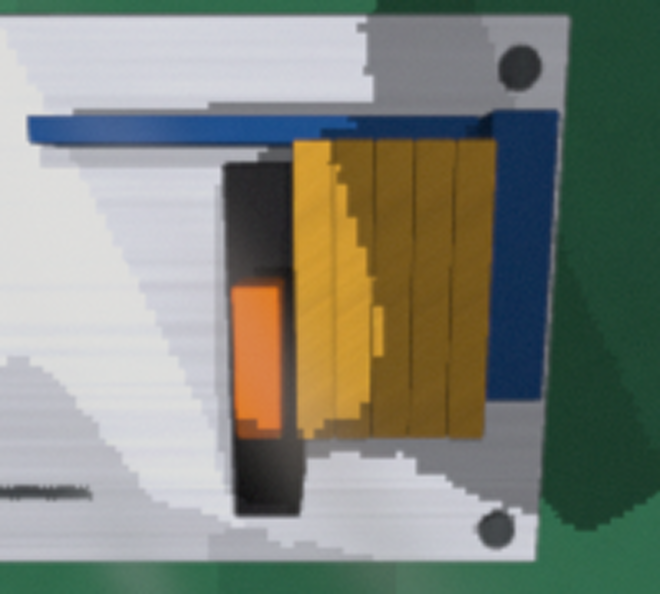

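View pics/s12.png

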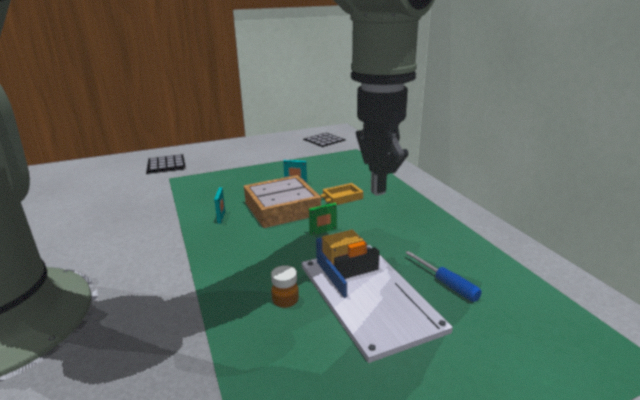

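The row is packed and flush, and the tab front sits about 3 mm behind the row, as its geometry gives when the follower is closed. The arm is clear and the bystanders look unmoved, so I'm handing in.

```bash
python3 -c "
from h import *
wait(0.2); finish_job(); st()"
```

```text
the job is handed in; nothing more can be done
the job is handed in; nothing more can be done
```

The job is handed in, at about 56.5 s of the 72 s allowed; `finish_job` gives no verdict.

**What I did:** I gripped the follower's tab and pushed the four leaning plates upright, then retracted it. I moved the fifth plate from the holder to the rack in front of them. I closed the follower, squared all five plates against the fence with the closed fingers, and closed the follower again from behind.

**Last checks (wrist camera, rack frame):**
- **Upright:** the plate tops show no visible lean or gaps. I judged this from the picture and did not measure the angle.
- **Flush with the fence:** all five left edges read within 1 mm of each other (x from −38.5 to −39.1 mm). The fence face is nominally at −40 mm, so that is a 1–1.5 mm offset, within the camera's 2 mm calibration.
- **Row packed:** it fills y ≈ 61 to 100 mm.
- **Follower:** the final push ended on the contact guard where the geometry put the closed position. In the picture the tab front is about 2.6 mm behind the row, against 3 mm expected when closed.
- **Bystanders:** the housing, jar and screwdriver look unmoved in the side view. I did not measure them.
- **Robot:** the gripper is well above everything and touches nothing.

**What went wrong on the way:** the first sideways pushes missed plate 1 and the fifth plate, leaving each about 4 mm proud. When I went back for them, the fingers knocked the follower back about 4 mm. I then pushed it further back on purpose, squared the fifth plate, and closed it again.

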